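# Scrub the kettle under its fixed handle

### The arm

A 6-joint arm with a two-finger parallel gripper is mounted at the origin on a cart in front of the work surface, level with it; the furniture and walls round the work are solid. World frame = base frame: x ahead of the robot, y to its left, z up, the work surface at z = 0. Lengths are in mm, angles in rad, forces in N, time in s.
With the tool pointing down it reaches from about 300 to 750 mm from the base axis. Payload 8.5 kg.
Tool frame: the origin (TCP) lies at the very end of the fingers, on their centre line; the grasp point (between the pads) lies 19 mm behind it; z points along the fingers, y is the line along which they close (so a half turn about z gives the same grasp; the last joint's range is limited). The gripper opens to 88 mm and grips with 3 to 60 N. Pads are 18 mm wide; open, the fingers measure 123 mm over their backs; the gripper's body (75 mm by 187 mm) begins 45 mm behind the grasp point.
Start: joints at [-1.535, 0.381, 1.297, -0, 1.464, -0.215], TCP at [136.494, -532.776, 238.748] pointing down, gripper open.
Joint ranges: [-3.11, 3.11], [-0.89, 2.33], [0.22, 2.48], [-1.42, 4.56], [0.17, 2.85], [-2.88, 2.88]. Speed limits (rad/s): [2.39, 2.39, 3.14, 3.14, 3.14, 3.14].

### API

Orientations are given as a 3x3 rotation matrix whose columns are the frame's x, y, z axes.
In Python, from station import env gives the robot as it stands.
- The arm moves only by the shell command python3 inch.py FILE [FORCE], which reads ROWS from the file FILE. ROWS is one flat JSON list of numbers that holds 1 to 8 rows one after another, with no inner brackets; each row has 7 numbers: a rotation vector rx, ry, rz in units of 0.25 rad, then dx, dy, dz in units of 20 mm, then the finger opening in mm; each row is the pose to reach, as a shift and turn from the pose commanded when the command began, along the tool's axes at that moment; what a row does not reach only later rows make up. A row lasts 1/12 s, in which the tool goes at most 41.7 mm and 0.125 rad, less where a joint would pass 70% of its speed; a pose out of reach is approached as far as the arm can. The fingers move at their own pace and stop on an object; FORCE is the grip in N (left out, the last holds). Time passes only in rows, so rows that do not move let the fingers close. It prints the time, the measured TCP pose, the force, the opening and the grip force at its end. Input that does not fit is refused with a message, and nothing moves.
- env.get_obs(): the state, without advancing time (a new reading comes with each control period).
- env.capture(name): name is "scene" or "side" or "wrist"; returns the picture (480x640x3 uint8, red, green, blue); there is no depth.
- env.calibration(name): a dict with "mtx" (3x3 intrinsics, pixels), "origin" and "attitude" of the camera in the world. Camera axes: x right, y down, z forward; pixel columns grow to the right and rows downward; lengths in mm; the calibration is good to about 2 mm. A picture is of the moment at which its call begins: read the wrist's pose just before it. calibration takes no time and is no camera call; for the wrist camera it gives the pose at the moment of the call.
- env.sign_off(): hands the job in; it is judged then, once.
The state is a dict: "clock": time; "q": joint angles; "joint_velocities": joint speeds; "effort": joint torques, N m; "ee_pos": TCP position; "tcp_rot": TCP orientation; "contact_force": force on the tool from outside, world axes, zero at the start; "moment": the same for the moment, N m; "gripper_width": finger opening in mm; "gripper_force": force on a finger pad.
Only numpy, scipy, OpenCV 4.12 (cv2) and the standard library are available. Lean on these libraries where they do the work, as an engineer would, in place of code of your own. Each camera call takes 0.05 s, during which the arm holds its last target. There are 200 camera calls.

### The job

Scrub out the open kettle with the bottle brush: pick the brush up by its blue handle, tilt it so that the bristles go in diagonally under the kettle's arched handle and through its mouth, and push them down until they press gently on the inside low in the belly, three times in all, drawing them up to just under the mouth in between. Then draw the brush out the same slanting way and finish while still holding it in the gripper, motionless, clear beside the kettle with the whole brush well off the worktop. Do not lever on the kettle or shift it, and leave the lid, lemon, mug and ramekin alone.

Things in the scene. Friction and masses are not known exactly. Their poses are not given: they have to be found in the camera images.
- kettle: Loose dark teal stove-top kettle, about 1.3 kg; origin under the centre of its base, z up, +x towards the spout. Outside 212 mm across up to 40 mm height, 194 mm at 75 mm, 148 mm at 105 mm; walls 3 mm. The spout reaches 165 mm from the axis, 140 mm high. A rigid arched handle stands over the mouth in the x-z plane, so the mouth can be entered only slanting, from the kettle's +y or -y side
- kettle_mouth (a point): centre of the kettle's round mouth at rim level, 122 mm above the worktop, axes as the kettle's; clear opening 94 mm across, inside floor 117 mm below. At about 45 degrees on a line through this point the brush has some 15 mm to spare at the rim, and its tip meets the far inside wall about 85 mm below the mouth and 88 mm beyond it
- kettle_grip (a point): middle of the kettle's dark wooden handle grip, on its axis, 100 mm above the mouth's centre; grip 23 mm thick, lying along the kettle's x from -50 to +50 mm; from its ends steel bars 10 mm thick bulge out to x = 91 mm and go down to the shoulder. Clear gap between rim and grip 88 mm
- bottle_brush: Loose bottle brush, 90 g, 349 mm long, lying on the worktop; its x axis is its length, bristles at +x; origin 18 mm under the centre line. From the front: fawn bristle head (stiff), 36 mm thick, 89 mm long; bare steel stem 7 mm thick; blue handle with flat sides from x = -40 to -158 mm, 24 mm wide (y), 30 mm tall (z); small hanging loop behind. Balances near x = -30 mm
- brush_tip (a point): front end of the bristle head on the brush's centre line, at x = +170 mm, z = 18 mm of the brush
- brush_grip (a point): middle of the blue handle, on the brush's centre line, at x = -99 mm, z = 18 mm of the brush; the place to grip, across the 24 mm width
- kettle_lid: the kettle's loose lid with a knob, 114 mm across and 43 mm high, put aside on the worktop; origin under its centre
- lemon: loose lemon, 78x55x56 mm, lying on the worktop; origin under its middle
- mug: loose white mug with a leaf pattern, upright, 92x127x95 mm with its handle; origin under its middle
- ramekin: loose white ramekin, 71 mm across, 42 mm high; origin under its centre

How it is judged:
By the outcome, as a careful person would: the job done as asked, in the order asked, and still so for the second after the job is handed in, while the arm keeps its last pose, push and grip.
It also fails if it takes over 66 s, if anything falls off the work surface, if the arm or the gripper's body presses on something with over 40 N, if the wrist force passes 120 N, or if a joint passes its speed limit or range.

## Working session

There is one attempt and no reset: what is moved stays moved. The work goes in short steps, Python scripts to look and compute and a shell command to move; the robot and the scene stay as the last step left them, time stands still between calls to the robot, and variables do not carry over. Pictures are saved under pics/ and viewed, at most 10 in all, crops included, and the job is handed in when it is done.

```bash
ls; mkdir -p pics; python3 - <<'E'
from station import env
import cv2,numpy as np
for n in("scene","side"):
    im=env.capture(n); cv2.imwrite(f"pics/{n}0.png",im[:,:,::-1]); c=env.calibration(n); print(n,c)
o=env.get_obs(); print(o)
E
```

```text
inch.py
pics
station.py
scene {'mtx': array([[469.18919032,   0.        , 313.84169788],
       [  0.        , 469.18919032, 247.21033745],
       [  0.        ,   0.        ,   1.        ]]), 'origin': array([-247.25306001,  624.25927703, 1251.54837807]), 'attitude': array([[-0.66227047, -0.5557288 ,  0.50255678],
       [-0.74924738,  0.49577449, -0.43913098],
       [-0.0051171 , -0.66736283, -0.74471516]])}
side {'mtx': array([[470.81894633,   0.        , 321.11991404],
       [  0.        , 470.81894633, 239.27541785],
       [  0.        ,   0.        ,   1.        ]]), 'origin': array([  98.82051971,  589.73420228, 1228.21932136]), 'attitude': array([[-0.86739397, -0.40481982,  0.28939353],
       [-0.49747991,  0.71932983, -0.48484878],
       [-0.011893  , -0.56452238, -0.82533208]])}
{'clock': 0.1, 'q': array([-1.53525369e+00,  3.81129010e-01,  1.29808650e+00, -1.35468924e-05,
        1.46360994e+00, -2.15290962e-01]), 'joint_velocities': array([-6.28040714e-05, -4.38468289e-04, -2.25692724e-03,  1.10863661e-03,
        1.66144858e-04,  1.59685664e-04]), 'effort': array([ 4.42324294e-03, -4.38650715e+01, -2.24908340e+01,  7.14664254e-02,
        3.42003687e-02, -7.40978248e-05]), 'ee_pos': array([ 136.50732374, -532.55657284,  238.23252029]), 'tcp_rot': array([[ 9.68705496e-01,  2.48212931e-01, -5.72680453e-05],
       [ 2.48212811e-01, -9.68704745e-01,  1.23153354e-03],
       [ 2.50206722e-04, -1.20720797e-03, -9.99999240e-01]]), 'contact_force': array([-0.11968732, -0.49257219,  0.15934657]), 'moment': array([-0.00010349, -0.04260315, -0.00347281]), 'gripper_force': 0.0, 'gripper_width': 88.27944077285058}
```
View pics/scene0.png

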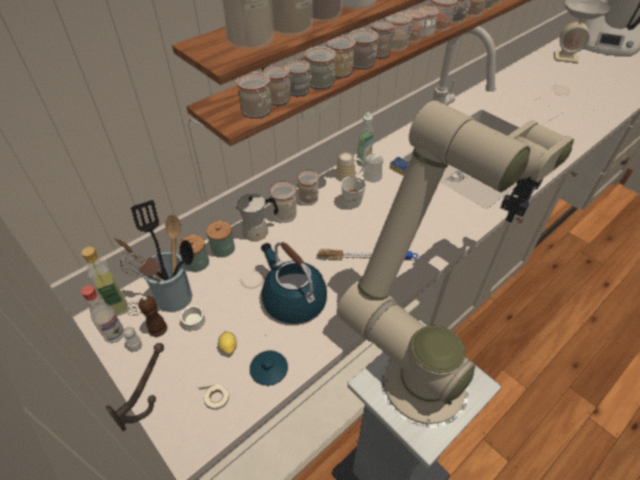

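View pics/side0.png

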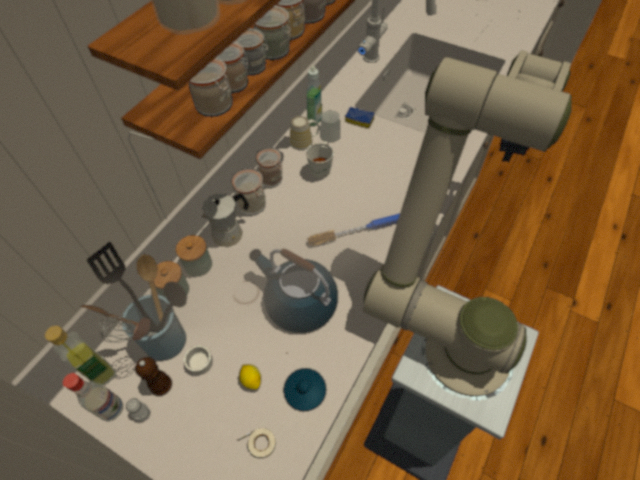

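The scene view shows the kettle near (295,290), spout towards (268,250). The brush has its bristles at (322,254) and its handle running to (415,257), partly behind the arm. The side view shows the bristles at (322,239), the blue handle at (385,221), the kettle mouth at (300,282), the lid at (305,390) and the lemon at (250,377).

```bash
cat > h.py <<'E'
from station import env
import cv2,numpy as np
def ray(c,p):
    d=np.asarray(c["attitude"])@np.linalg.inv(c["mtx"])@np.array([p[0],p[1],1.]); return np.array(c["origin"]),d/np.linalg.norm(d)
def plane(c,p,z):
    o,d=ray(c,p); return o+d*(z-o[2])/d[2]
def tri(c1,p1,c2,p2):
    o1,d1=ray(c1,p1);o2,d2=ray(c2,p2)
    A=np.stack([d1,-d2],1);s=np.linalg.lstsq(A,o2-o1,rcond=None)[0]
    a=o1+s[0]*d1;b=o2+s[1]*d2
    return (a+b)/2,np.linalg.norm(a-b)
def proj(c,P):
    q=c["mtx"]@(np.asarray(c["attitude"]).T@(np.asarray(P)-c["origin"])); return q[:2]/q[2]
E
python3 - <<'E'
from h import *
np.set_printoptions(precision=1,suppress=True)
cs,cd=env.calibration("scene"),env.calibration("side")
a=cv2.imread("pics/scene0.png");b=cv2.imread("pics/side0.png")
print("bristle",tri(cs,(319,254),cd,(309,240)),plane(cs,(319,254),18),plane(cd,(309,240),18))
for n,im,c in(("s",a,cs),("d",b,cd)):
    h=cv2.cvtColor(im,cv2.COLOR_BGR2HSV)
    m=cv2.inRange(h,(108,120,60),(125,255,255)); k,l,st,ce=cv2.connectedComponentsWithStats(m)
    for i in range(1,k):
        if st[i,4]>15: print(n,"blue",st[i],ce[i],plane(c,ce[i],18))
print("mouth",plane(cs,(294,277),122),plane(cd,(300,281),122),tri(cs,(294,277),cd,(300,281)))
cv2.imwrite("pics/k0.png",np.hstack([cv2.resize(a[230:330,250:350],(400,400),interpolation=3),cv2.resize(b[235:335,245:345],(400,400),interpolation=3)]))
E
```

```text
bristle (array([ 560.6, -107.5,    1.4]), np.float64(4.021277699556155)) [549.4 -95.5  18. ] [ 554.7 -100.3   18. ]
s blue [407 252   5   7  29] [408.9 254.8] [ 338.7 -326.1   18. ]
d blue [359  48   6   6  19] [361.8  50.3] [  859.4 -1057.8    18. ]
d blue [355 115  15   7  72] [362.9 117.9] [ 661.7 -680.    18. ]
d blue [375 215  24   9  81] [387.6 219. ] [ 376.6 -293.9   18. ]
mouth [463.7  84.6 122. ] [468.6  85.5 122. ] (array([474.3,  77.1, 105. ]), np.float64(1.1673823791141658))
```

View pics/k0.png

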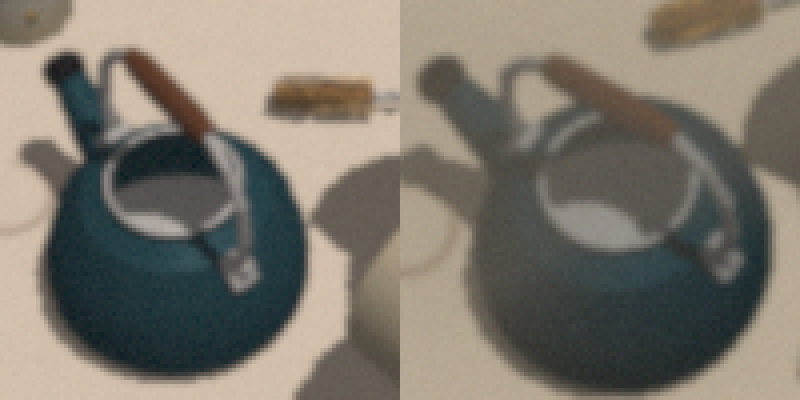

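The crop, at 4x, shows the mouth centre at scene (293,275) and side (299.5,280). The wooden grip runs from scene (284,244) to (302,262.5) and from side (282.5,250.5) to (311,269).

```bash
python3 - <<'E'
from h import *
np.set_printoptions(precision=2,suppress=True)
cs,cd,cw=[env.calibration(n) for n in("scene","side","wrist")]
m1,m2=plane(cs,(293.3,275.3),122),plane(cd,(299.5,280),122);print(m1,m2,tri(cs,(293.3,275.3),cd,(299.5,280)))
a=tri(cs,(283.8,244.3),cd,(282.5,250.5));b=tri(cs,(302,262.5),cd,(311.3,268.8));print(a,b)
for c,p,q in((cs,(283.8,244.3),(302,262.5)),(cd,(282.5,250.5),(311.3,268.8))):
    P,Q=plane(c,p,222),plane(c,q,222);print(P,Q,(P+Q)/2,np.linalg.norm(P-Q),np.degrees(np.arctan2(*(P-Q)[[1,0]])))
o=env.get_obs();R=o["tcp_rot"]
print("cam in tool",R.T@(cw["origin"]-o["ee_pos"]),R.T@cw["attitude"],cw["mtx"][0])
E
```

```text
[470.24  81.91 122.  ] [471.36  83.51 122.  ] (array([472.89,  80.65, 117.6 ]), np.float64(1.5357290217981758))
(array([526.82,  68.41, 206.48]), np.float64(1.2782899260121923)) (array([432.3 ,  79.18, 211.54]), np.float64(5.838449351040651))
[515.48  75.95 222.  ] [426.04  81.41 222.  ] [470.76  78.68 222.  ] 89.60389846972807 -3.490064448285813
[520.24  77.03 222.  ] [428.7   87.65 222.  ] [474.47  82.34 222.  ] 92.16030841820773 -6.615203899740412
cam in tool [  79.71   -0.04 -146.03] [[ 0.   -0.95 -0.31]
 [ 1.    0.    0.  ]
 [-0.   -0.31  0.95]] [336.07   0.   312.29]
```

The manual's scale: shifts go in units of 20 mm and turns go in units of 0.25 rad. Converting my numbers, 286 mm is 14.3, -169 mm is -8.45, -0.6 rad is -2.4.

```bash
echo '[0, 0, -0.32, 1.8, -1.05, 0.1, 88, 0, 0, -0.64, 3.6, -2.1, 0.25, 88, 0, 0, -0.96, 5.4, -3.15, 0.4, 88, 0, 0, -1.28, 7.2, -4.2, 0.55, 88, 0, 0, -1.6, 9, -5.25, 0.7, 88, 0, 0, -1.92, 10.8, -6.3, 0.85, 88, 0, 0, -2.24, 12.6, -7.35, 0.95, 88, 0, 0, -2.4, 14.3, -8.45, 1, 88]' > mv.in && python3 inch.py mv.in && echo '[0, 0, 0, 0, 0, 0, 88, 0, 0, 0, 0, 0, 0, 88, 0, 0, 0, 0, 0, 0, 88]' > mv.in && python3 inch.py mv.in; python3 - <<'E'
from h import *
im=env.capture("wrist");cv2.imwrite("pics/w1.png",im[:,:,::-1])
import pickle;o=env.get_obs();pickle.dump((env.calibration("wrist"),o),open("w1.pkl","wb"));print(o["ee_pos"],o["q"],o["clock"])
E
```

```text
clock: 0.77
ee_pos: [372.6, -296.3, 218.4]
tcp_rot: [[0.656, 0.754, -0.0], [0.754, -0.656, 0.001], [0.0, -0.001, -1.0]]
contact_force: [0.9, -0.3, 0.5]
gripper_width: 88.1
gripper_force: 0.0
clock: 1.02
ee_pos: [371.4, -298.3, 218.6]
tcp_rot: [[0.659, 0.752, -0.0], [0.752, -0.659, 0.0], [-0.0, -0.0, -1.0]]
contact_force: [-0.2, -0.9, -0.1]
gripper_width: 88.2
gripper_force: 0.0
[ 371.09485792 -298.79841126  218.61881605] [-9.26925981e-01  2.69595998e-01  1.52757047e+00 -3.02184232e-04
  1.34461012e+00 -2.05575178e-01] 1.0667
```

View pics/w1.png

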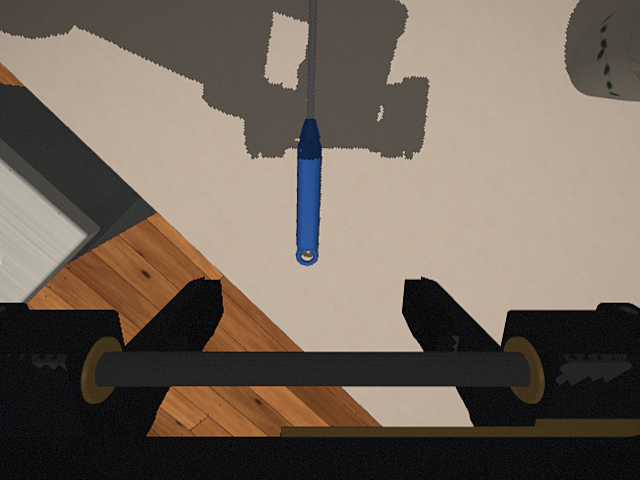

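The wrist view shows the blue handle from (309,120) down to the loop at (307,256), with the stem going up to (313,0). So the brush lies almost exactly along the tool's x. I'll shift forward along x for the second view.

Converted, 60 mm is 3, 30 mm is 1.5.

```bash
echo '[0, 0, 0, 1.5, 0, 0, 88, 0, 0, 0, 3, 0, 0, 88, 0, 0, 0, 3, 0, 0, 88, 0, 0, 0, 3, 0, 0, 88]' > mv.in && python3 inch.py mv.in | head -2; python3 - <<'E'
from h import *
import pickle
np.set_printoptions(precision=2,suppress=True)
o2=env.get_obs();c2=env.calibration("wrist");i2=env.capture("wrist")[:,:,::-1].copy();cv2.imwrite("pics/w2.png",i2)
c1,o1=pickle.load(open("w1.pkl","rb"));i1=cv2.imread("pics/w1.png")
E=[]
for im,c in((i1,c1),(i2,c2)):
    h=cv2.cvtColor(im,cv2.COLOR_BGR2HSV);m=cv2.inRange(h,(105,120,30),(125,255,255));m[300:]=0
    k,l,st,ce=cv2.connectedComponentsWithStats(m);i=1+np.argmax(st[1:,4]);ys,xs=np.nonzero(l==i)
    p=np.polyfit(ys,xs,1);y0,y1=ys.min(),ys.max()
    w=[(xs[ys==y].min(),xs[ys==y].max()) for y in range(y0+60,y0+100)];print(st[i],"width",np.mean([b-a+1 for a,b in w]))
    E.append(((np.polyval(p,y0),y0),(np.polyval(p,y1),y1)))
for j in(0,1): print(j,E[0][j],E[1][j],tri(c1,E[0][j],c2,E[1][j]),plane(c1,E[0][j],18),plane(c2,E[1][j],18))
for z in(18,33):
  for c,e in((c1,E[0]),(c2,E[1])):
    d=plane(c,e[0],z)-plane(c,e[1],z);print(z,np.linalg.norm(d),np.degrees(np.arctan2(d[1],d[0])))
print(o2["ee_pos"])
E
```

```text
clock: 1.4
ee_pos: [410.9, -253.5, 218.7]
[ 296  119   25  147 2940] width 22.575
[ 297  180   24  120 2412] width 20.75
0 (np.float64(309.66412385786344), np.int64(119)) (np.float64(309.5972667116085), np.int64(180)) (array([ 424.35, -234.07,   14.58]), np.float64(0.16423090519510128)) [ 424.41 -234.17   18.  ] [ 424.67 -233.62   18.  ]
1 (np.float64(306.3486240231469), np.int64(265)) (np.float64(306.7509994477666), np.int64(299)) (array([ 276.56, -392.7 , -123.61]), np.float64(0.6181134823378218)) [ 319.08 -347.93   18.  ] [ 330.95 -335.06   18.  ]
18 155.03137849953134 47.20605650073278
18 138.1114890220205 47.265127092740954
33 148.3231608123055 47.20605650073276
33 132.1358476682901 47.265127092740926
[ 410.93 -253.5   218.66]
```

```bash
cat >> h.py <<'E'
from scipy.spatial.transform import Rotation as Ro
def frame(b,lean):
    "tool rotation for a brush with axis b, tool z leaning by lean towards the tip"
    b=np.array(b)/np.linalg.norm(b); y=np.cross(b,[0,0,1.]);y/=np.linalg.norm(y); dn=np.cross(b,y)
    z=np.cos(lean)*dn+np.sin(lean)*b; x=np.cross(y,z); return np.stack([x,y,z],1)
def rel(P,R,o=None,txt=""):
    o=o or env.get_obs(); R0=o["tcp_rot"]
    print(txt,"rv",np.round(Ro.from_matrix(R0.T@R).as_rotvec(),3),"d",np.round(R0.T@(P-o["ee_pos"]),1))
E
python3 - <<'E'
from h import *
a=np.radians(47.2);b=np.array([np.cos(a),np.sin(a),0]);R=frame(b,.35);print(R.round(3))
g=np.array([373.5,-289.2,24]);T=g+19*R[:,2];print(T)
rel(T-70*R[:,2],R,txt="pre");rel(T,R,txt="grasp")
E
```

```text
[[ 0.638  0.734  0.233]
 [ 0.689 -0.679  0.252]
 [ 0.343  0.    -0.939]]
[ 377.92659974 -284.41970713    6.15191846]
pre rv [-0.005  0.35   0.026] d [-68.4  -5.  146.8]
grasp rv [-0.005  0.35   0.026] d [-44.4  -4.4 212.5]
```

```bash
echo '[0, 0.36, 0.024, -0.85, -0.05, 1.85, 70, 0, 0.72, 0.052, -1.7, -0.125, 3.65, 70, -0.012, 1.08, 0.08, -2.55, -0.2, 5.5, 70, -0.02, 1.4, 0.104, -3.4, -0.25, 7.35, 70, -0.02, 1.4, 0.104, -3.4, -0.25, 7.35, 70, -0.02, 1.4, 0.104, -3.4, -0.25, 7.35, 70]' > mv.in && python3 inch.py mv.in ; python3 - <<'E'
from h import *
im=env.capture("wrist")[:,:,::-1];cv2.imwrite("pics/w3.png",im)
a=np.radians(47.2);b=np.array([np.cos(a),np.sin(a),0]);R=frame(b,.35)
g=np.array([373.5,-289.2,24]);T=g+19*R[:,2]
rel(T,R,txt="grasp")
c=env.calibration("wrist")
for x in(-179,-158,-99,-40): print(x,proj(c,np.array([373.5,-289.2,18])+b*(x+99)))
E
```

```text
clock: 1.95
ee_pos: [360.5, -302.4, 70.3]
tcp_rot: [[0.642, 0.73, 0.232], [0.685, -0.683, 0.254], [0.344, -0.004, -0.939]]
contact_force: [0.4, -0.9, 0.1]
gripper_width: 70.2
gripper_force: 0.0
grasp rv [ 0.     0.001 -0.003] d [ 0.  -0.1 70. ]
-179 [312.37645933 381.16433562]
-158 [312.31778923 347.95408685]
-99 [312.15517204 255.90452566]
-40 [311.99575048 165.66384894]
```

View pics/w3.png

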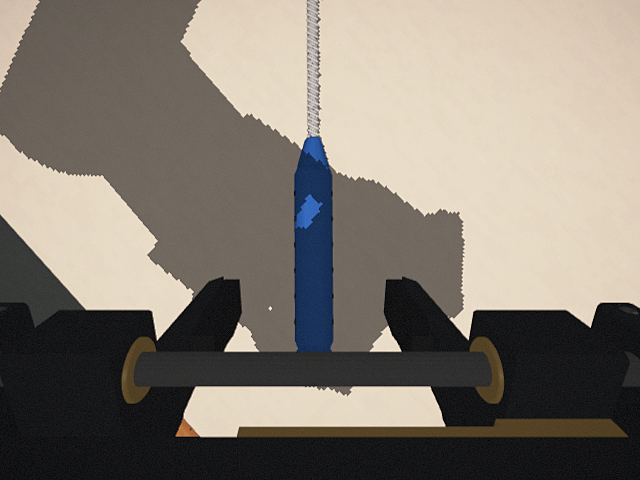

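The handle runs between the open fingers, centred at column 313 (predicted 312). Its full width starts at row 172 (predicted 166). The fit is good, so I descend and grip.

Converted, 70 mm is 3.5, 64 mm is 3.2.

```bash
echo '[0, 0, 0, 0, 0, 1.25, 70, 0, 0, 0, 0, 0, 2.5, 70, 0, 0, 0, 0, 0, 3.2, 70, 0, 0, 0, 0, 0, 3.5, 70, 0, 0, 0, 0, 0, 3.5, 70, 0, 0, 0, 0, 0, 3.5, 70]' > mv.in && python3 inch.py mv.in 50 && echo '[0, 0, 0, 0, 0, 0, 10, 0, 0, 0, 0, 0, 0, 10, 0, 0, 0, 0, 0, 0, 10, 0, 0, 0, 0, 0, 0, 10, 0, 0, 0, 0, 0, 0, 10, 0, 0, 0, 0, 0, 0, 10]' > mv.in && python3 inch.py mv.in 50
```

```text
clock: 2.5
ee_pos: [379.6, -283.6, 7.4]
tcp_rot: [[0.636, 0.735, 0.234], [0.691, -0.678, 0.249], [0.342, 0.003, -0.94]]
contact_force: [0.5, -0.0, 0.2]
gripper_width: 70.4
gripper_force: 0.0
clock: 3.0
ee_pos: [378.9, -283.3, 6.1]
tcp_rot: [[0.638, 0.734, 0.233], [0.69, -0.679, 0.251], [0.343, 0.001, -0.939]]
contact_force: [0.4, 0.4, 0.2]
gripper_width: 31.9
gripper_force: 0.0
```

```bash
echo '[0, 0, 0, 0, 0, 0, 10, 0, 0, 0, 0, 0, 0, 10, 0, 0, 0, 0, 0, 0, 10, 0, 0, 0, 0, 0, 0, 10]' > mv.in && python3 inch.py mv.in 50 ; python3 - <<'E'
from h import *
a=np.radians(47.2);b=np.array([np.cos(a),np.sin(a),0])
o=env.get_obs();R=o["tcp_rot"];P=o["ee_pos"]
s=1.2
B=np.array([373.5,-289.2,18])
# brush points in tool frame (grip reference stays at x=-99)
for n,x in(("grip",-99),("tip",170)):
    print(n,R.T@(B+b*(x+99)-P))
print("axis",R.T@b)
# kettle / brush targets
m=np.array([471,82.5,122]);k=np.radians(-5)
h=np.array([-np.sin(k),np.cos(k),0])
for t in(45,):
    t=np.radians(t);bb=h*np.cos(t)-np.array([0,0,1])*np.sin(t);Rt=frame(bb,.35)
    print(Rt.round(3))
    for d in(-130,-60,0,25,110,120): # tip distance past mouth centre along bb
        tip=m+bb*d; TCP=tip-Rt@(R.T@(B+b*269-P)); print(d,tip.round(1),TCP.round(1));rel(TCP,Rt,o,d)
E
```

```text
clock: 3.33
ee_pos: [378.9, -283.2, 6.0]
tcp_rot: [[0.638, 0.734, 0.233], [0.69, -0.679, 0.251], [0.343, 0.0, -0.939]]
contact_force: [-0.6, -1.9, 0.6]
gripper_width: 23.4
gripper_force: 50.0
grip [ -3.41711139   0.12421977 -14.02484559]
tip [249.27537057   0.2946001   78.21115892]
axis [9.39377256e-01 6.33384143e-04 3.42884775e-01]
[[ 0.079  0.996 -0.037]
 [ 0.903 -0.087 -0.42 ]
 [-0.422  0.    -0.907]]
-130 [463.   -9.1 213.9] [ 445.9 -201.3  390. ]
-130 rv [-0.028 -0.756 -0.675] d [ 230.9   -6.3 -324.5]
-60 [467.3  40.2 164.4] [ 450.2 -152.   340.5]
-60 rv [-0.028 -0.756 -0.675] d [ 250.7  -36.6 -264.6]
0 [471.   82.5 122. ] [ 453.9 -109.8  298.1]
0 rv [-0.028 -0.756 -0.675] d [ 267.6  -62.6 -213.2]
25 [472.5 100.1 104.3] [455.4 -92.2 280.4]
25 rv [-0.028 -0.756 -0.675] d [ 274.7  -73.4 -191.8]
110 [477.8 160.   44.2] [460.7 -32.3 220.3]
110 rv [-0.028 -0.756 -0.675] d [ 298.7 -110.2 -119.1]
120 [478.4 167.   37.1] [461.3 -25.2 213.2]
120 rv [-0.028 -0.756 -0.675] d [ 301.6 -114.6 -110.5]
```

```bash
echo '[0, 0, 0, 0.2, 0, -0.6, 10, 0, 0, 0, 0.55, 0, -1.6, 10, 0, 0, 0, 0.95, 0, -2.8, 10, 0, 0, 0, 1.4, 0, -4.1, 10, -0.012, -0.32, -0.28, 2.25, 0, -5.5, 10, -0.024, -0.64, -0.56, 3.25, 0.05, -7, 10, -0.036, -0.96, -0.84, 4.25, 0.1, -8.5, 10, -0.048, -1.28, -1.12, 5.25, 0.15, -10, 10]' > mv.in && python3 inch.py mv.in 50; python3 - <<'E'
from h import *
np.set_printoptions(precision=3,suppress=True)
tipt=np.array([249.3,.3,78.2])
m=np.array([471,82.5,122]);k=np.radians(-5);h=np.array([-np.sin(k),np.cos(k),0]);t=np.pi/4
bb=h*np.cos(t)-np.array([0,0,1])*np.sin(t);Rt=frame(bb,.35)
rel(m-170*bb-Rt@tipt,Rt)
o=env.get_obs();print(o["q"],o["ee_pos"]+o["tcp_rot"]@tipt)
E
```

```text
clock: 4.0
ee_pos: [401.3, -262.8, 231.9]
tcp_rot: [[0.454, 0.889, 0.064], [0.891, -0.454, -0.016], [0.015, 0.064, -0.998]]
contact_force: [1.4, 0.2, -1.9]
gripper_width: 23.1
gripper_force: 50.0
 rv [-0.018 -0.432 -0.393] d [  51.4   34.3 -183.8]
[-0.847  0.236  1.535  0.039  1.316 -0.384] [519.811 -42.079 157.584]
```

Converted, -184 mm is -9.2, -153 mm is -7.65, -0.432 rad is -1.728.

```bash
echo '[-0.012, -0.28, -0.26, 0.45, 0.25, -1.5, 10, -0.024, -0.56, -0.52, 0.85, 0.55, -3.05, 10, -0.036, -0.84, -0.78, 1.25, 0.85, -4.6, 10, -0.048, -1.12, -1.04, 1.7, 1.15, -6.1, 10, -0.06, -1.44, -1.32, 2.15, 1.45, -7.65, 10, -0.072, -1.728, -1.572, 2.55, 1.7, -9.2, 10, -0.072, -1.728, -1.572, 2.55, 1.7, -9.2, 10, -0.072, -1.728, -1.572, 2.55, 1.7, -9.2, 10]' > mv.in && python3 inch.py mv.in 50 && echo '[0, 0, 0, 0, 0, 0, 10, 0, 0, 0, 0, 0, 0, 10, 0, 0, 0, 0, 0, 0, 10]' > mv.in && python3 inch.py mv.in; python3 - <<'E'
from h import *
import pickle
np.set_printoptions(precision=2,suppress=True)
o=env.get_obs();D={}
for n in("scene","side","wrist"):
    c=env.calibration(n);im=env.capture(n)[:,:,::-1].copy();D[n]=(c,im)
pickle.dump((o,D),open("p1.pkl","wb"))
tip=o["ee_pos"]+o["tcp_rot"]@np.array([249.3,.3,78.2]);print("tip pred",tip,[proj(D[n][0],tip) for n in D],"mouth",[proj(D[n][0],[471,82.5,122]) for n in D],o["q"])
im=cv2.resize(D["wrist"][1],(533,400))
side=lambda n:cv2.resize(D[n][1][220:320,240:340],(267,200),interpolation=3)
cv2.imwrite("pics/p1.png",np.hstack([im,np.vstack([side("scene"),side("side")])]))
E
```

```text
clock: 4.67
ee_pos: [443.2, -230.1, 417.0]
tcp_rot: [[0.08, 0.996, -0.034], [0.905, -0.087, -0.416], [-0.418, 0.002, -0.909]]
contact_force: [1.1, -0.3, -1.2]
gripper_width: 23.8
gripper_force: 50.0
clock: 4.92
ee_pos: [442.4, -231.6, 415.3]
tcp_rot: [[0.082, 0.996, -0.039], [0.906, -0.091, -0.414], [-0.416, -0.001, -0.909]]
contact_force: [0.4, -0.3, -1.4]
gripper_width: 23.2
gripper_force: 50.0
tip pred [459.97 -38.24 240.37] [array([324.97, 231.57]), array([325.31, 223.79]), array([ 312.85, -247.91])] mouth [array([292.99, 275.25]), array([299.81, 279.77]), array([ 313.4 , -574.42])] [-0.53  0.17  1.16 -0.39  1.62 -0.49]
```

View pics/p1.png

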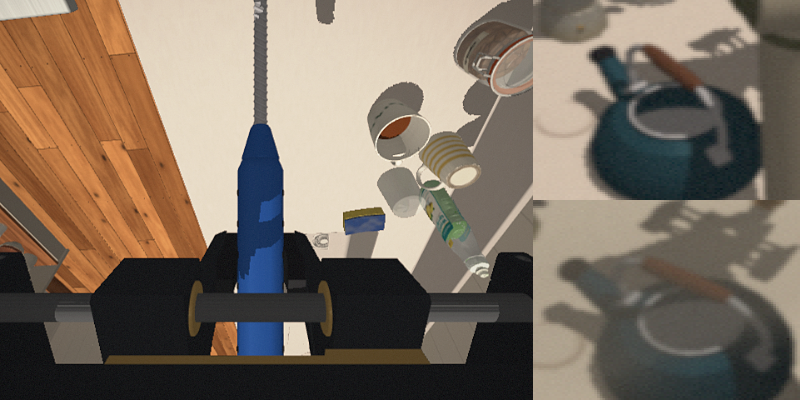

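The wrist view shows the brush straight in the gripper: stem at column 314, handle at 313. The kettle is undisturbed in both fixed views, but the arm hides the brush tip there. I'll move to the tip 70 mm short of the mouth and check again.

```bash
cat >> h.py <<'E'
tipt=np.array([249.3,.3,78.2]); M=np.array([471,82.5,122.]);KY=-5.
def goal(d,deg=45,M=M,txt=""):
    k=np.radians(KY);h=np.array([-np.sin(k),np.cos(k),0]);t=np.radians(deg)
    bb=h*np.cos(t)-np.array([0,0,1])*np.sin(t);Rt=frame(bb,.35)
    rel(M+d*bb-Rt@tipt,Rt,txt=f"d={d}")
def state():
    o=env.get_obs();tip=o["ee_pos"]+o["tcp_rot"]@tipt;k=np.radians(KY)
    u=tip-M;print("tip",tip.round(1),"kettle frame",np.round([np.cos(k)*u[0]+np.sin(k)*u[1],-np.sin(k)*u[0]+np.cos(k)*u[1],u[2]],1),"F",o["contact_force"].round(1),"t",o["clock"])
E
python3 -c "
from h import *
goal(-70)"
```

```text
d=-70 rv [-0.001 -0.005 -0.002] d [94.6  0.5 31.9]
```

Converted, 95 mm is 4.75, 80 mm is 4, -0.005 rad is -0.02.

```bash
echo '[0, 0, 0, 0.8, 0, 0.25, 10, 0, 0, 0, 1.6, 0, 0.55, 10, 0, 0, 0, 2.4, 0, 0.8, 10, 0, 0, 0, 3.2, 0, 1.05, 10, 0, -0.012, 0, 4, 0, 1.35, 10, -0.004, -0.02, -0.008, 4.75, 0.025, 1.6, 10, -0.004, -0.02, -0.008, 4.75, 0.025, 1.6, 10, -0.004, -0.02, -0.008, 4.75, 0.025, 1.6, 10]' > mv.in && python3 inch.py mv.in |head -2; python3 - <<'E'
from h import *
state();goal(0);goal(25)
o=env.get_obs();tip=o["ee_pos"]+o["tcp_rot"]@tipt
L=[]
for n in("scene","side"):
    c=env.calibration(n);im=env.capture(n)[:,:,::-1].copy();cv2.imwrite(f"pics/{n}2.png",im);p=proj(c,tip);print(n,p)
    L.append(cv2.resize(im[180:330,230:380],(400,400),interpolation=3))
cv2.imwrite("pics/p2.png",np.hstack(L))
E
```

```text
clock: 5.73
ee_pos: [449.8, -158.5, 347.8]
tip [466.7  33.8 171.7] kettle frame [ -0.  -48.9  49.7] F [-0.3  0.1 -0.9] t 5.7333
d=0 rv [0.001 0.    0.001] d [65.3 -0.2 24.5]
d=25 rv [0.001 0.    0.001] d [88.7 -0.1 33. ]
scene [305.62549537 257.48842147]
side [309.81119325 257.23432625]
```

View pics/p2.png

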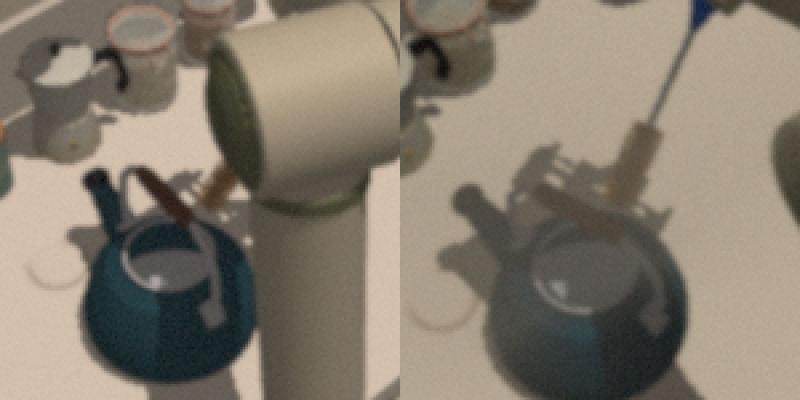

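The side view shows the bristles on the predicted line, running from (320,233) to (313,252) towards the predicted tip at (310,257), behind the grip and over the mouth. I go in slowly.

Converted, 65 mm is 3.25, 32 mm is 1.6.

```bash
echo '[0, 0, 0, 0.45, 0, 0.15, 10, 0, 0, 0, 1, 0, 0.375, 10, 0, 0, 0, 1.6, 0, 0.6, 10, 0, 0, 0, 2.2, 0, 0.825, 10, 0, 0, 0, 2.75, 0, 1.025, 10, 0, 0, 0, 3.25, 0, 1.225, 10, 0, 0, 0, 3.25, 0, 1.225, 10]' > mv.in && python3 inch.py mv.in ; python3 - <<'E'
from h import *
state();goal(60);goal(100)
L=[]
for n in("scene","side"):
    im=env.capture(n)[:,:,::-1].copy()
    L.append(cv2.resize(im[220:320,240:340],(400,400),interpolation=3))
cv2.imwrite("pics/p3.png",np.hstack(L))
E
```

```text
clock: 6.42
ee_pos: [453.8, -109.1, 296.8]
tcp_rot: [[0.077, 0.996, -0.038], [0.904, -0.086, -0.42], [-0.422, -0.001, -0.907]]
contact_force: [-0.2, -0.7, -0.5]
gripper_width: 23.6
gripper_force: 50.0
tip [470.4  83.3 120.8] kettle frame [-0.7  0.8 -1.2] F [-0.2 -0.7 -0.5] t 6.4167
d=60 rv [-0.001 -0.     0.002] d [55.2  0.3 19.8]
d=100 rv [-0.001 -0.     0.002] d [92.7  0.4 33.5]
```

View pics/p3.png

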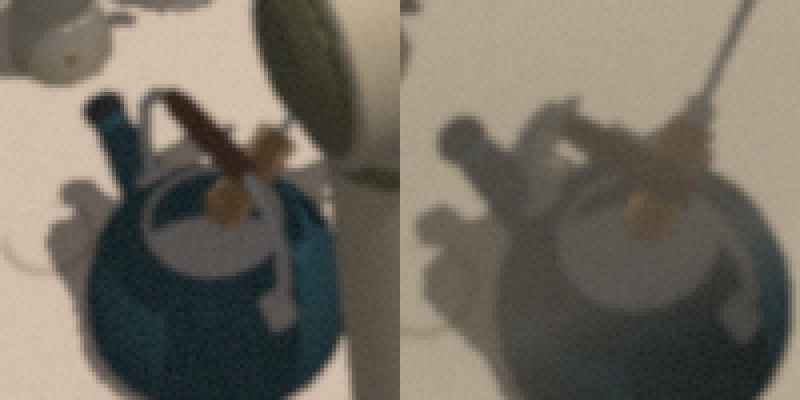

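The tip is in the mouth opening, clear of rim and handle: front end at scene (296,273) and side (302,276). It seems a few mm short of the mouth centre along the line. Let me triangulate it and go on.

```bash
python3 - <<'E'
from h import *
np.set_printoptions(precision=1,suppress=True)
cs,cd=env.calibration("scene"),env.calibration("side")
o=env.get_obs();tip=o["ee_pos"]+o["tcp_rot"]@tipt
print(tri(cs,(295.7,273.2),cd,(301.8,276.2)),tip,proj(cs,tip),proj(cd,tip))
E
echo '[0, 0, 0, 0.45, 0, 0.15, 10, 0, 0, 0, 1, 0, 0.35, 10, 0, 0, 0, 1.6, 0, 0.575, 10, 0, 0, 0, 2.2, 0, 0.8, 10, 0, 0, 0, 2.75, 0, 1, 10, 0, 0, 0, 2.75, 0, 1, 10]' > mv.in && python3 inch.py mv.in; python3 -c "
from h import *
state();goal(95)"
```

```text
(array([472.4,  70.2, 120.9]), np.float64(0.6214548701876448)) [471.3  82.1 122.1] [293.  275.1] [299.8 279.6]
clock: 7.02
ee_pos: [457.3, -67.8, 255.5]
tcp_rot: [[0.077, 0.996, -0.037], [0.903, -0.086, -0.42], [-0.422, -0.001, -0.907]]
contact_force: [0.2, -0.9, -1.6]
gripper_width: 23.6
gripper_force: 50.0
tip [474.  124.6  79.5] kettle frame [ -0.7  42.2 -42.5] F [ 0.2 -0.9 -1.6] t 7.0167
d=95 rv [-0.001 -0.     0.002] d [33.   0.3 11.8]
```

Converted, 33 mm is 1.65, 26 mm is 1.3.

```bash
echo '[0, 0, 0, 0.45, 0, 0.16, 10, 0, 0, 0, 0.9, 0, 0.325, 10, 0, 0, 0, 1.3, 0, 0.465, 10, 0, 0, 0, 1.65, 0, 0.59, 10, 0, 0, 0, 1.65, 0, 0.59, 10]' > mv.in && python3 inch.py mv.in; python3 -c "
from h import *
state();goal(110)"
```

```text
clock: 7.43
ee_pos: [459.6, -43.1, 231.1]
tcp_rot: [[0.077, 0.996, -0.037], [0.903, -0.086, -0.42], [-0.422, -0.001, -0.907]]
contact_force: [-0.6, -0.1, -1.0]
gripper_width: 23.7
gripper_force: 50.0
tip [476.3 149.2  55. ] kettle frame [ -0.5  66.9 -67. ] F [-0.6 -0.1 -1. ] t 7.4333
d=110 rv [-0.     0.     0.002] d [14.4  0.1  5.3]
```

```bash
echo '[0, 0, 0, 0.2, 0, 0.07, 10, 0, 0, 0, 0.4, 0, 0.14, 10, 0, 0, 0, 0.6, 0, 0.21, 10, 0, 0, 0, 0.6, 0, 0.21, 10]' > mv.in && python3 inch.py mv.in|grep -E "ee_pos|force"; python3 -c "
from h import *
state()"; echo '[0, 0, 0, 0.15, 0, 0.05, 10, 0, 0, 0, 0.3, 0, 0.105, 10, 0, 0, 0, 0.3, 0, 0.105, 10]' > mv.in && python3 inch.py mv.in | grep -E "ee_pos|force";python3 -c "
from h import *
state()"
```

```text
ee_pos: [460.6, -34.5, 222.8]
contact_force: [0.1, -0.1, -0.8]
gripper_force: 50.0
tip [477.5 157.8  46.7] kettle frame [ -0.1  75.6 -75.3] F [ 0.1 -0.1 -0.8] t 7.7667
ee_pos: [461.0, -30.0, 218.5]
contact_force: [-0.4, -0.2, 0.1]
gripper_force: 50.0
tip [478.  162.2  42.4] kettle frame [  0.   80.  -79.6] F [-0.4 -0.2  0.1] t 8.0167
```

```bash
for i in 1; do echo '[0, 0, 0, 0.1, 0, 0.035, 10, 0, 0, 0, 0.2, 0, 0.07, 10, 0, 0, 0, 0.2, 0, 0.07, 10]' > mv.in && python3 inch.py mv.in | grep -E "contact";python3 -c "
from h import *
state()"; echo '[0, 0, 0, 0.1, 0, 0.035, 10, 0, 0, 0, 0.2, 0, 0.07, 10, 0, 0, 0, 0.2, 0, 0.07, 10]' > mv.in && python3 inch.py mv.in | grep -E "contact";python3 -c "
from h import *
state()"; done
```

```text
contact_force: [-0.1, 0.1, -0.6]
tip [478.3 165.1  39.5] kettle frame [  0.1  82.9 -82.5] F [-0.1  0.1 -0.6] t 8.2667
contact_force: [0.3, 0.1, -1.7]
tip [478.6 168.2  36.6] kettle frame [  0.1  86.  -85.4] F [ 0.3  0.1 -1.7] t 8.5167
```

```bash
echo '[0, 0, 0, 0.1, 0, 0.035, 10, 0, 0, 0, 0.15, 0, 0.055, 10, 0, 0, 0, 0.15, 0, 0.055, 10]' > mv.in && python3 inch.py mv.in | grep -E "contact";python3 -c "
from h import *
state()"; echo '[0, 0, 0, 0.1, 0, 0.035, 10, 0, 0, 0, 0.15, 0, 0.055, 10, 0, 0, 0, 0.15, 0, 0.055, 10]' > mv.in && python3 inch.py mv.in | grep -E "contact";python3 -c "
from h import *
state()"
```

```text
contact_force: [-0.9, -0.3, -0.0]
tip [478.8 170.3  34.4] kettle frame [  0.1  88.1 -87.6] F [-0.9 -0.3 -0. ] t 8.7667
contact_force: [0.1, -0.6, -1.2]
tip [479.  172.4  32.1] kettle frame [  0.1  90.2 -89.9] F [ 0.1 -0.6 -1.2] t 9.0167
```

```bash
echo '[0, 0, 0, 0.1, 0, 0.035, 10, 0, 0, 0, 0.15, 0, 0.055, 10, 0, 0, 0, 0.15, 0, 0.055, 10]' > mv.in && python3 inch.py mv.in | grep -E "contact";python3 -c "
from h import *
state()"; echo '[0, 0, 0, 0.075, 0, 0.025, 10, 0, 0, 0, 0.125, 0, 0.045, 10, 0, 0, 0, 0.125, 0, 0.045, 10]' > mv.in && python3 inch.py mv.in | grep -E "contact";python3 -c "
from h import *
state()"
```

```text
contact_force: [0.2, -1.7, -1.7]
tip [479.2 174.6  29.8] kettle frame [  0.1  92.4 -92.2] F [ 0.2 -1.7 -1.7] t 9.2667
contact_force: [0.1, -5.2, 1.5]
tip [479.7 175.6  28.2] kettle frame [  0.5  93.5 -93.8] F [ 0.1 -5.2  1.5] t 9.5167
```

Converted, 2.5 mm is 0.125, 1.5 mm is 0.075.

```bash
echo '[0, 0, 0, 0.075, 0, 0.025, 10, 0, 0, 0, 0.125, 0, 0.045, 10, 0, 0, 0, 0.125, 0, 0.045, 10]' > mv.in && python3 inch.py mv.in | grep -E "contact";python3 -c "
from h import *
state()"
```

```text
contact_force: [-1.4, -11.0, 7.5]
tip [480.4 176.3  26.8] kettle frame [  1.2  94.2 -95.2] F [ -1.4 -11.    7.5] t 9.7667
```

Contact is low on the far wall at about 11 to 13 N, which is firm enough, and the true tip is about 8 mm shorter than I assumed. That counts as press 1. I draw up to just under the mouth.

```bash
sed -i 's/^tipt=.*/tipt=np.array([241.3,.3,75.3]); M=np.array([471,82.5,122.]);KY=-5./' h.py; echo '[0, 0, 0, -0.4, 0, -0.145, 10, 0, 0, 0, -1.1, 0, -0.4, 10, 0, 0, 0, -1.9, 0, -0.7, 10, 0, 0, 0, -2.7, 0, -1, 10, 0, 0, 0, -3.5, 0, -1.285, 10, 0, 0, 0, -4.1, 0, -1.5, 10, 0, 0, 0, -4.5, 0, -1.65, 10, 0, 0, 0, -4.5, 0, -1.65, 10]' > mv.in && python3 inch.py mv.in | grep -E "contact|ee_pos"; python3 - <<'E'
from h import *
state();goal(30);goal(122)
import os
L=[]
for n in("scene","side"):
    c=env.calibration(n);im=env.capture(n)[:,:,::-1].copy();cv2.imwrite(f"pics/{n}4.png",im)
    a=cv2.imread(f"pics/{n}0.png");
    f=lambda i:cv2.cvtColor(i[225:340,245:300],cv2.COLOR_BGR2GRAY).astype(np.float32)
    print(n,cv2.phaseCorrelate(f(cv2.imread(f"pics/{n}2.png")),f(im)))
E
```

```text
ee_pos: [456.9, -81.8, 271.4]
contact_force: [1.0, 0.7, -0.9]
tip [474.  104.4 101.3] kettle frame [  1.1  22.1 -20.7] F [ 1.   0.7 -0.9] t 10.4333
d=30 rv [ 0.003  0.    -0.002] d [-0.6 -0.5  0.9]
d=122 rv [ 0.003  0.    -0.002] d [85.8 -0.7 32.4]
scene ((-0.30872242039671605, 0.13971713487751458), 0.7168514116605122)
side ((-0.0872155995690278, 0.19715123282023939), 0.5995250384012858)
```

```bash
echo '[0, 0, 0, 0.5, 0, 0.185, 10, 0, 0, 0, 1.3, -0.015, 0.475, 10, 0, 0, 0, 2.15, -0.025, 0.785, 10, 0, 0, 0, 2.95, -0.025, 1.08, 10, 0, 0, 0, 3.6, -0.025, 1.32, 10, 0, 0, 0, 4, -0.025, 1.47, 10, 0, 0, 0, 4.2, -0.025, 1.54, 10, 0, 0, 0, 4.2, -0.025, 1.54, 10]' > mv.in && python3 inch.py mv.in | grep -E "contact"; echo '[0, 0, 0, 0.075, 0, 0.025, 10, 0, 0, 0, 0.15, 0, 0.055, 10, 0, 0, 0, 0.175, 0, 0.065, 10, 0, 0, 0, 0.175, 0, 0.065, 10]' > mv.in && python3 inch.py mv.in | grep contact; python3 -c "
from h import *
state()"
```

```text
contact_force: [-0.5, -1.5, -0.6]
contact_force: [-0.2, -2.6, -2.4]
tip [478.7 170.1  34.3] kettle frame [  0.1  88.  -87.7] F [-0.2 -2.6 -2.4] t 11.5333
```

Converted, 2.5 mm is 0.125, 1.5 mm is 0.075.

```bash
echo '[0, 0, 0, 0.075, 0, 0.025, 10, 0, 0, 0, 0.125, 0, 0.045, 10, 0, 0, 0, 0.125, 0, 0.045, 10]' > mv.in && python3 inch.py mv.in | grep contact; python3 -c "
from h import *
state()"
```

```text
contact_force: [-1.6, -10.7, 6.9]
tip [479.4 170.3  32.8] kettle frame [  0.7  88.2 -89.2] F [ -1.6 -10.7   6.9] t 11.7833
```

Press 2 is done at about the same force. I draw up again, then make press 3.

```bash
echo '[0, 0, 0, -0.4, 0, -0.145, 10, 0, 0, 0, -1.1, 0, -0.4, 10, 0, 0, 0, -1.9, 0, -0.7, 10, 0, 0, 0, -2.7, 0, -1, 10, 0, 0, 0, -3.5, 0, -1.285, 10, 0, 0, 0, -4.1, 0, -1.5, 10, 0, 0, 0, -4.5, 0, -1.65, 10, 0, 0, 0, -4.5, 0, -1.65, 10]' > mv.in && python3 inch.py mv.in | grep -E "contact"; python3 -c "
from h import *
state();goal(30)"; echo '[0, 0, 0, 0.5, 0, 0.185, 10, 0, 0, 0, 1.3, 0, 0.475, 10, 0, 0, 0, 2.15, 0, 0.785, 10, 0, 0, 0, 2.95, 0, 1.08, 10, 0, 0, 0, 3.6, 0, 1.32, 10, 0, 0, 0, 4, 0, 1.47, 10, 0, 0, 0, 4.2, 0, 1.54, 10, 0, 0, 0, 4.2, 0, 1.54, 10]' > mv.in && python3 inch.py mv.in | grep -E "contact"; echo '[0, 0, 0, 0.075, 0, 0.025, 10, 0, 0, 0, 0.15, 0, 0.055, 10, 0, 0, 0, 0.2, 0, 0.075, 10, 0, 0, 0, 0.2, 0, 0.075, 10]' > mv.in && python3 inch.py mv.in | grep contact; python3 -c "
from h import *
state()"
```

```text
contact_force: [-0.0, -0.8, -0.5]
tip [473.6 104.3 101.4] kettle frame [  0.7  22.  -20.6] F [-0.  -0.8 -0.5] t 12.45
d=30 rv [ 0.003  0.    -0.002] d [-0.4 -0.   1. ]
contact_force: [-1.1, -0.3, -0.7]
contact_force: [0.1, -1.8, -0.9]
tip [478.7 170.5  33.9] kettle frame [  0.   88.4 -88.1] F [ 0.1 -1.8 -0.9] t 13.45
```

Converted, 2.2 mm is 0.11, 1.5 mm is 0.075.

```bash
echo '[0, 0, 0, 0.075, 0, 0.025, 10, 0, 0, 0, 0.11, 0, 0.04, 10, 0, 0, 0, 0.11, 0, 0.04, 10]' > mv.in && python3 inch.py mv.in | grep contact; python3 -c "
from h import *
state()"
```

```text
contact_force: [-1.4, -8.9, 5.9]
tip [479.4 170.5  32.8] kettle frame [  0.7  88.4 -89.2] F [-1.4 -8.9  5.9] t 13.7
```

Press 3 is done at about 9 to 11 N. I withdraw along the slant.

The manual's scale: shifts go in units of 20 mm and turns go in units of 0.25 rad. Converting my numbers, -8 mm is -0.4, -120 mm is -6.

```bash
echo '[0, 0, 0, -0.4, 0, -0.145, 10, 0, 0, 0, -1.1, 0, -0.4, 10, 0, 0, 0, -2, 0, -0.73, 10, 0, 0, 0, -2.9, 0, -1.06, 10, 0, 0, 0, -3.8, 0, -1.39, 10, 0, 0, 0, -4.7, 0, -1.715, 10, 0, 0, 0, -5.5, 0, -2, 10, 0, 0, 0, -6, 0, -2.19, 10]' > mv.in && python3 inch.py mv.in | grep -E "contact"; python3 -c "
from h import *
state();goal(-170)"
```

```text
contact_force: [0.3, 0.6, 0.2]
tip [471.3  81.8 124. ] kettle frame [ 0.4 -0.7  2. ] F [0.3 0.6 0.2] t 14.3667
d=-170 rv [ 0.003 -0.    -0.001] d [-158.2    0.5  -56.8]
```

Converted, -158 mm is -7.9, -148 mm is -7.4.

```bash
echo '[0, 0, 0, -0.7, 0, -0.25, 10, 0, 0, 0, -1.8, 0, -0.65, 10, 0, 0, 0, -3, 0, -1.085, 10, 0, 0, 0, -4.2, 0, -1.52, 10, 0, 0, 0, -5.4, 0, -1.95, 10, 0, 0, 0, -6.5, 0, -2.35, 10, 0, 0, 0, -7.4, 0, -2.675, 10, 0, 0, 0, -7.9, 0, -2.85, 10]' > mv.in && python3 inch.py mv.in | grep -E "contact"; python3 -c "
from h import *
state();o=env.get_obs();print(o['tcp_rot'].T@np.array([0,-80,0]))"
```

```text
contact_force: [0.4, -0.5, -0.3]
tip [460.8 -37.2 242.3] kettle frame [   0.2 -120.2  120.3] F [ 0.4 -0.5 -0.3] t 15.0333
[-72.22081827   6.98547257  33.69505277]
```

```bash
echo '[0, 0, 0, -0.5, 0.05, 0.25, 10, 0, 0, 0, -1.4, 0.15, 0.65, 10, 0, 0, 0, -2.3, 0.2, 1.05, 10, 0, 0, 0, -3.1, 0.3, 1.45, 10, 0, 0, 0, -3.6, 0.35, 1.7, 10, 0, 0, 0, -3.6, 0.35, 1.7, 10, 0, 0, 0, -3.6, 0.35, 1.7, 10, 0, 0, 0, -3.6, 0.35, 1.7, 10]' > mv.in && python3 inch.py mv.in | grep -E "contact"; echo '[0, 0, 0, 0, 0, 0, 10, 0, 0, 0, 0, 0, 0, 10, 0, 0, 0, 0, 0, 0, 10, 0, 0, 0, 0, 0, 0, 10, 0, 0, 0, 0, 0, 0, 10, 0, 0, 0, 0, 0, 0, 10]' > mv.in && python3 inch.py mv.in; python3 - <<'E'
from h import *
state();L=[]
for n in("scene","side"):
    im=env.capture(n)[:,:,::-1].copy()
    L.append(cv2.resize(im,(400,300)))
cv2.imwrite("pics/end.png",np.vstack([np.hstack(L)]))
o=env.get_obs();print(abs(o["joint_velocities"]).max())
for n in("scene","side"):
    im=env.capture(n)[:,:,::-1];f=lambda i:cv2.cvtColor(i[225:340,245:300],cv2.COLOR_BGR2GRAY).astype(np.float32)
    print(n,cv2.phaseCorrelate(f(cv2.imread(f"pics/{n}0.png")),f(im)))
E
```

```text
contact_force: [-0.2, 0.3, -0.1]
clock: 16.2
ee_pos: [443.8, -302.0, 410.7]
tcp_rot: [[0.079, 0.996, -0.036], [0.903, -0.086, -0.421], [-0.422, 0.001, -0.906]]
contact_force: [-0.9, -0.8, -1.2]
gripper_width: 23.8
gripper_force: 50.0
tip [ 460.4 -115.8  240.5] kettle frame [   6.7 -198.5  118.5] F [-0.9 -0.8 -1.2] t 16.2
0.0016980682288137774
scene ((-0.3038771223874157, 0.20778766022601758), 0.8193030257357491)
side ((-0.1815107252165582, 0.25693148075119865), 0.7649319292439355)
```

View pics/end.png

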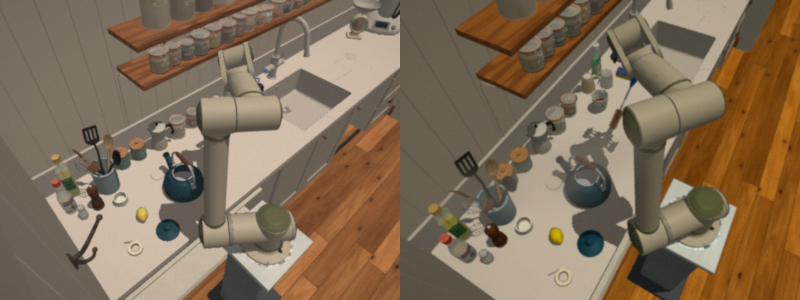

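The end view shows the brush held clear beside the kettle, at about (618,118) in the side half. The kettle, lid, lemon, ramekin and mug are where they were.

```bash
python3 -c "
from station import env
print(env.sign_off())"
```

```text
the job is handed in; nothing more can be done
None
```

I scrubbed the kettle with three presses of about 11–14 N each, drew the brush out on the slant and handed the job in at about 16 s, with the brush held still beside the kettle, its tip about 240 mm up; the kettle shows under 1 mm of movement in the images.

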